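Sort studio bottles over the tipping sorter

TASK

Sort the orange-brown ink bottle and then the white jar, each into the bin that already holds one of its own kind, by standing it gently on that side of the level rocker tray and letting go, so that its own weight tips the tray and it slides into the bin. Send the ink bottle first and let it come to rest in its bin before the jar goes on; do not push the tray by hand. The stamp belongs to neither bin: leave it and everything else on the table where it is.

Things in the scene. Friction and masses are not known exactly. Their poses are not given: they have to be found in the camera images.
- ink: loose dropper ink bottle with orange-brown ink, to be sorted first; 40 mm diameter glass body to 37 mm high, shoulder 32 mm across from 37 to 52 mm, black dropper cap 16 mm across up to 70 mm; about 72 g (can vary by 15 %). Origin at the centre of its underside, z up its axis; starts upright on the table.
- jar: loose white jar with white screw cap, to be sorted second; 45 mm diameter, body to 50 mm, cap 37 mm across from 50 to 66 mm high; about 110 g (can vary by 15 %). Origin at the centre of its underside, z up its axis; starts upright on the table.
- stamp: loose black self-inking stamp, 26 x 22 mm, 64 mm tall, standing beside the bottles; odd one out, to be left alone. Origin at the centre of its underside. Ink, jar and stamp stand in a row in front of the sorter in any order, some 0.12 m or more apart.
- sample_ink: dark blue dropper ink bottle (same size as the ink) that already stands in one of the two bins, in the corner away from the robot; it marks the bin for ink. Origin at the centre of its underside. It may be bumped by an arriving bottle, but stays in its bin.
- sample_jar: white jar (same as the jar) that already stands in the other bin, in the corner away from the robot; it marks the bin for jars. Origin at the centre of its underside. It may be bumped, but stays in its bin.
- sorter: fixed plywood sorter base standing on the table, its place and yaw vary: 150 mm (its x) by 454 mm (its y, the line of the chute), a bin at each end. Origin at the centre of its underside. Beside the tray stand only the two cheeks at its middle, up to 60 mm high.
- tray: aluminium rocker tray like a seesaw; origin on the pivot, 50 mm above the table, x along the pivot, y along the chute. Slippery deck at z = 8 mm, 71 mm wide between 12 mm fences, 236 mm long, open at both ends. Empty it floats level on a weak spring (0.03 N m/rad); a bottle 40 to 80 mm off the black middle line tips it to its stop (0.26 rad) and slides off; the tray then swings level.
- tray_end_a (a point): middle of the tray's +y end, on the deck's top face: 58 mm above the table when level, about 27 mm when tipped to bin a.
- tray_end_b (a point): middle of the tray's -y end, on the deck's top face: 58 mm above the table when level, about 27 mm when tipped to bin b.
- bin_a (a point): centre of the smooth white floor, 21 mm above the table, of the bin at the sorter's +y end; inside 138 mm (x) by 102 mm (y), three walls up to 60 mm above the table, open towards the tray, which tips to just above the floor. Axes as the sorter's.
- bin_b (a point): centre of the floor of the like bin at the sorter's -y end.
- glass_bowl: loose ribbed glass bowl, 86 mm across, 44 mm high, on a wooden coaster to the left; bystander, leave alone. Origin at the centre of its underside.
- eraser: loose blue and white eraser, 20 x 42 x 12 mm, lying to the left; bystander, leave alone. Origin at the centre of its underside.

How it is judged:
On the way, in this order (a step that is already met when the one before it is completed fails the run):
1. the ink bottle, let go, rides the tray as it tips towards the bin of the dark blue ink bottle, the robot not touching the tray (x of ink in the frame of tray between -0.035 and 0.035 m and y of ink in the frame of tray between -0.14 and 0.14 m and z of ink in the frame of tray between -0.005 and 0.03 m and contact force between the fingers and ink below 0.05 N and contact force between each of the arm, the fingers and tray below 0.05 N and (((x of sample_ink in the frame of bin_a between -0.078 and 0.078 m and y of sample_ink in the frame of bin_a between -0.057 and 0.057 m and z of sample_ink in the frame of bin_a between -0.01 and 0.055 m) and height (world z) of tray_end_a below 0.039 m) or ((x of sample_ink in the frame of bin_b between -0.078 and 0.078 m and y of sample_ink in the frame of bin_b between -0.057 and 0.057 m and z of sample_ink in the frame of bin_b between -0.01 and 0.055 m) and height (world z) of tray_end_b below 0.039 m))), for 0.02 s.
2. the ink bottle rests in the bin with the dark blue ink bottle ((((x of ink in the frame of bin_a between -0.078 and 0.078 m and y of ink in the frame of bin_a between -0.057 and 0.057 m and z of ink in the frame of bin_a between -0.01 and 0.055 m) and (x of sample_ink in the frame of bin_a between -0.078 and 0.078 m and y of sample_ink in the frame of bin_a between -0.057 and 0.057 m and z of sample_ink in the frame of bin_a between -0.01 and 0.055 m)) or ((x of ink in the frame of bin_b between -0.078 and 0.078 m and y of ink in the frame of bin_b between -0.057 and 0.057 m and z of ink in the frame of bin_b between -0.01 and 0.055 m) and (x of sample_ink in the frame of bin_b between -0.078 and 0.078 m and y of sample_ink in the frame of bin_b between -0.057 and 0.057 m and z of sample_ink in the frame of bin_b between -0.01 and 0.055 m))) and linear speed of ink below 0.02 m/s), for 0.2 s.
3. the jar, let go, rides the tray as it tips towards the bin of the other white jar, the robot not touching the tray (x of jar in the frame of tray between -0.035 and 0.035 m and y of jar in the frame of tray between -0.14 and 0.14 m and z of jar in the frame of tray between -0.005 and 0.03 m and contact force between the fingers and jar below 0.05 N and contact force between each of the arm, the fingers and tray below 0.05 N and (((x of sample_jar in the frame of bin_a between -0.078 and 0.078 m and y of sample_jar in the frame of bin_a between -0.057 and 0.057 m and z of sample_jar in the frame of bin_a between -0.01 and 0.055 m) and height (world z) of tray_end_a below 0.039 m) or ((x of sample_jar in the frame of bin_b between -0.078 and 0.078 m and y of sample_jar in the frame of bin_b between -0.057 and 0.057 m and z of sample_jar in the frame of bin_b between -0.01 and 0.055 m) and height (world z) of tray_end_b below 0.039 m))), for 0.02 s.
At the end, for the whole second after the job is handed in: The ink bottle lies or stands in the same bin as the dark blue ink bottle, and the jar in the same bin as the other white jar (each bottle's foot within the bin's walls), all at rest (under 20 mm/s); the stamp still stands within 20 mm of where it was (all of step 2 and (((x of jar in the frame of bin_a between -0.078 and 0.078 m and y of jar in the frame of bin_a between -0.057 and 0.057 m and z of jar in the frame of bin_a between -0.01 and 0.055 m) and (x of sample_jar in the frame of bin_a between -0.078 and 0.078 m and y of sample_jar in the frame of bin_a between -0.057 and 0.057 m and z of sample_jar in the frame of bin_a between -0.01 and 0.055 m)) or ((x of jar in the frame of bin_b between -0.078 and 0.078 m and y of jar in the frame of bin_b between -0.057 and 0.057 m and z of jar in the frame of bin_b between -0.01 and 0.055 m) and (x of sample_jar in the frame of bin_b between -0.078 and 0.078 m and y of sample_jar in the frame of bin_b between -0.057 and 0.057 m and z of sample_jar in the frame of bin_b between -0.01 and 0.055 m))) and linear speed of each of jar, sample_ink, sample_jar below 0.02 m/s and distance of stamp from where it was at the start of the episode below 0.02 m and angle between stamp's own z axis and vertical below 0.2 rad); the robot touches nothing.
It fails at once if the robot pushes the tray (over 4 N) (contact force between any of the arm, the fingers and tray above 4 N).
It fails at once if a bottle is dropped (out of the fingers and faster than 0.75 m/s, a fall of some 30 mm) or slammed onto the tray (over 20 N) (contact force between any of ink, jar and tray above 20 N or (linear speed of ink above 0.75 m/s and contact force between the fingers and ink below 0.01 N) or (linear speed of jar above 0.75 m/s and contact force between the fingers and jar below 0.01 N)).
It fails at once if the stamp, the glass bowl or the eraser is moved by more than 20 mm (distance of any of stamp, glass_bowl, eraser from where it was at the start of the episode above 0.02 m).
It also fails if it takes over 58 s, if anything falls off the work surface, if the arm or the gripper's body presses on something with over 40 N, if the wrist force passes 120 N, or if a joint passes its speed limit or range.

ROBOT

A 6-joint arm with a two-finger parallel gripper is mounted at the origin on a cart in front of the work surface, level with it; the furniture and walls round the work are solid. World frame = base frame: x ahead of the robot, y to its left, z up, the work surface at z = 0. Lengths are in m, angles in rad, forces in N, time in s.
With the tool pointing down it reaches from about 0.425 to 0.95 m from the base axis. Payload 3.5 kg.
Tool frame: the origin (TCP) lies on the centre line of the jaws, within the pads' length; the fingertips stand 11 mm ahead of it and the grasp point (between the pads) lies 8 mm behind it; z points along the fingers, y is the line along which they close (so a half turn about z gives the same grasp; the last joint's range is limited). The gripper opens to 85 mm and grips with 20 to 120 N. Pads are 22 mm wide; open, the fingers measure 114 mm over their backs; the gripper's body (76 mm by 85 mm) begins 54 mm behind the grasp point. The pads swing forward as they close: fully open they stand 13 mm farther back than shut.
Start: joints at [1.13, 0.286, 1.577, -0, 1.279, -0.15], TCP at [0.193, 0.647, 0.242] pointing down, gripper open.
Joint ranges: [-2.77, 2.77], [-0.9, 2.22], [0.21, 2.48], [-1.53, 4.67], [0.24, 2.81], [-2.84, 2.84]. Speed limits (rad/s): [2.79, 2.79, 3.14, 3.14, 3.14, 3.14].

INTERFACE

Orientations are given as [roll, pitch, yaw] about the fixed x, y, z axes, in that order (R = Rz(yaw) Ry(pitch) Rx(roll)).
In Python, from cell import sense, capture, sign_off gives the robot as it stands. The module is installed in compiled form; this text tells all that it offers.
- The arm moves only by the tool apply_moves, never from a script. Its argument "rows" is text: rows parted by semicolons, each of 7 numbers parted by spaces: the shift along the tool's x, y, z in mm, then the turn, a rotation vector about the tool's x, y, z in degrees, then the opening, from 0 (shut) to 1 (fully open). In form: dx dy dz wx wy wz grip; .... A call has 1 to 10 rows; each row is the pose to reach, as a shift and turn from the pose commanded when the call began, along the tool's axes at that moment; what a row does not reach only later rows make up. A row lasts 1/12 s, in which the tool goes at most 41.7 mm and 7.16 degrees, less where a joint would pass 70% of its speed; a pose out of reach is approached as far as the arm can. A call with a gripper value outside its range is refused whole. The fingers move at their own pace and stop on an object; "newtons" is the grip in N (left out, the last holds). Time passes only in rows, so rows that repeat a pose let the fingers close. It gives the time, the measured TCP pose, the force, the opening and the grip force at its end, in the units of the state.
- sense(): the state, without advancing time (a new reading comes with each control period).
- capture(name): name is "scene" or "top"; returns a dict with "image" (420x560x3 uint8, red, green, blue), "range_z" (420x560 float32, m along the optical axis (not along the pixel's ray), 0 where there is no reading), "K" (3x3 intrinsics, pixels), "world_to_cam" (4x4, takes a point from world to camera coordinates). Camera axes: x right, y down, z forward; pixel columns grow to the right and rows downward; lengths in m; the calibration is good to about 2 mm. A picture is of the moment at which its call begins.
- sign_off(): hands the job in; it is judged then, once.
The state is a dict: "time": time; "q": joint angles; "joint_velocities": joint speeds; "effort": joint torques, N m; "tool_pos": TCP position; "eef_rot": TCP orientation; "force": force on the tool from outside, world axes, zero at the start; "moment": the same for the moment, N m; "opening": finger opening in m; "grasp_force": force on a finger pad.
Only numpy, scipy, OpenCV 4.12 (cv2) and the standard library are available. Lean on these libraries where they do the work, as an engineer would, in place of code of your own. Each camera call takes 0.05 s, during which the arm holds its last target. There are 200 camera calls.

## Working session

There is one attempt and no reset: what is moved stays moved. The work goes in short steps, Python scripts to look and compute and a tool call to move; the robot and the scene stay as the last step left them, time stands still between calls to the robot, and variables do not carry over. Pictures are saved under pics/ and viewed, at most 10 in all, crops included, and the job is handed in when it is done.

Besides the shell and the picture viewer there is one more tool, called after "Request:" by a JSON object that holds its "api" and its "payload". apply_moves: Moves the arm, as the interface text tells. Its arguments: {"type":"object","properties":{"rows":{"type":"string"},"newtons":{"type":"number"}},"required":["rows"]}

```bash
mkdir -p pics; cat > h.py <<'E'
import numpy as np, cv2
from cell import sense, capture, sign_off
def cloud(c):
    z=c["range_z"].astype(float);K=c["K"];v,u=np.indices(z.shape)
    P=np.stack([(u-K[0,2])/K[0,0]*z,(v-K[1,2])/K[1,1]*z,z,np.ones_like(z)],-1)
    W=P@np.linalg.inv(c["world_to_cam"]).T
    W[z<=0]=np.nan
    return W[...,:3]
def save(c,n): cv2.imwrite(f"pics/{n}.png",c["image"][...,::-1])
E
python3 - <<'E'
from h import *
np.set_printoptions(precision=4,suppress=True)
print(sense())
for n in("scene","top"):
    c=capture(n);save(c,n+"0");np.savez(n+"0.npz",**c);print(c["K"],c["world_to_cam"])
E
```

```text
{'time': 0.0, 'q': array([ 1.13  ,  0.2872,  1.5782, -0.    ,  1.2786, -0.15  ]), 'joint_velocities': array([ 0.0001,  0.0001,  0.0007,  0.0001,  0.0013, -0.0009]), 'effort': array([ -0.0004, -40.5981, -29.2627,  -0.0001,   0.0055,   0.    ]), 'tool_pos': array([0.1932, 0.6461, 0.2409]), 'eef_rot': array([-3.1392, -0.0003,  2.8508]), 'force': array([-0.5437,  0.475 ,  1.0726]), 'moment': array([ 0.0102, -0.0343,  0.025 ]), 'grasp_force': 0.0, 'opening': 0.08522478791221783}
[[516.7442   0.     271.1531]
 [  0.     516.7442 199.353 ]
 [  0.       0.       1.    ]] [[ 0.7416 -0.6707 -0.0153 -0.369 ]
 [-0.3181 -0.3315 -0.8882  0.2846]
 [ 0.5906  0.6636 -0.4592  1.0115]
 [ 0.      0.      0.      1.    ]]
[[473.4465   0.     275.736 ]
 [  0.     473.4465 207.6878]
 [  0.       0.       1.    ]] [[-0.0114 -0.9998 -0.0188  0.1268]
 [-0.9958  0.013  -0.0908  0.5944]
 [ 0.091   0.0177 -0.9957  1.324 ]
 [ 0.      0.      0.      1.    ]]
```

View pics/scene0.png

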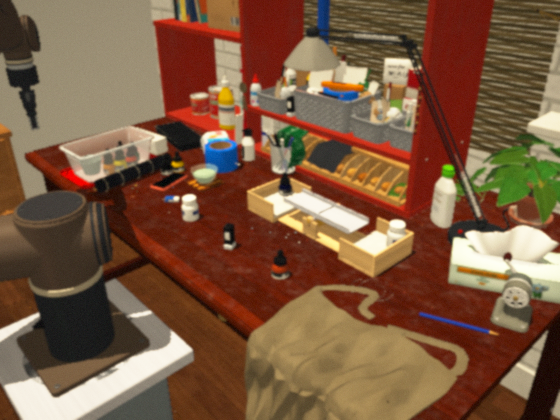

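View pics/top0.png

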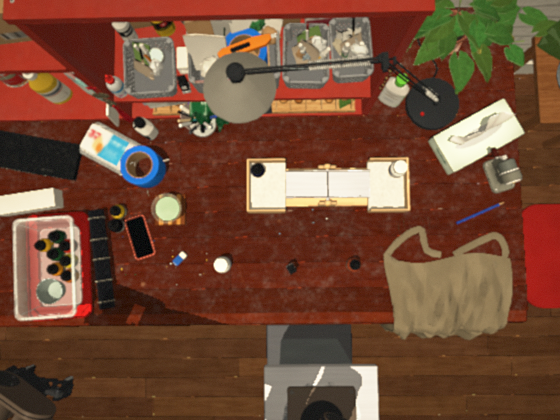

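The scene view shows the jar at (190,207), a black object at (229,236) and an orange-brown bottle at (280,266). In the top view these are at (222,264), (292,266) and (355,263). The dark sample stands in the left bin at (258,170) and the white one in the right bin at (398,168).

```bash
python3 - <<'E'
from h import *
np.set_printoptions(precision=4,suppress=True)
ct=dict(np.load("top0.npz"));cs=dict(np.load("scene0.npz"))
Wt=cloud(ct);Ws=cloud(cs)
def obj(W,im,x,y,r=.04,zmin=.006):
    m=(np.hypot(W[...,0]-x,W[...,1]-y)<r)&(W[...,2]>zmin)
    P=W[m];
    if len(P)<5: return print("few",len(P))
    print(" n",len(P),"med",np.median(P,0),"min",P.min(0),"max",P.max(0),"mean of min/max",(P.min(0)+P.max(0))[:2]/2)
    for lo,hi in((.006,.02),(.02,.035),(.035,.05),(.05,.08)):
        b=m&(W[...,2]>lo)&(W[...,2]<=hi)
        if b.sum()>3: print("   z",lo,hi,b.sum(),W[b].min(0)[:2],W[b].max(0)[:2],im[b].mean(0))
for n,(u,v) in dict(jar=(222,264),mid=(292,266),right=(355,263),s_ink=(258,170),s_jar=(398,168)).items():
    p=Wt[v,u];print(n,p)
    zm=.006 if n[0]!='s' or n=='s' else .025
    obj(Wt,ct["image"],*p[:2],.035,zm);print(" scene");obj(Ws,cs["image"],*p[:2],.035,zm)
# sorter
for nm,W in(("top",Wt),("scene",Ws)):
    m=(W[...,0]>.52)&(W[...,0]<.9)&(W[...,1]>-.35)&(W[...,1]<.3)&(W[...,2]>.052)&(W[...,2]<.064)
    P=W[m][:,:2].astype(np.float32);r=cv2.minAreaRect(P);print(nm,"walls",len(P),r, P.min(0),P.max(0))
    m&=0; 
big=[cv2.resize(cs["image"][180:300,160:310],None,fx=5,fy=5)[:, :, ::-1]]
cv2.imwrite("pics/crop.png",big[0])
cv2.imwrite("pics/croptop.png",cv2.resize(ct["image"][150:220,240:420],None,fx=4.4,fy=4.4,interpolation=cv2.INTER_CUBIC)[...,::-1])
E
```

```text
jar [0.4387 0.269  0.0627]
 n 223 med [0.4387 0.269  0.0619] min [0.4154 0.2389 0.006 ] max [0.4629 0.3023 0.0713] mean of min/max [0.4392 0.2706]
   z 0.006 0.02 16 [0.4171 0.2389] [0.4629 0.3023] [100.625   81.1875  68.4375]
   z 0.02 0.035 11 [0.4154 0.253 ] [0.4575 0.2704] [141.     130.1818 111.5455]
   z 0.035 0.05 47 [0.4157 0.2523] [0.4578 0.2924] [176.5532 164.234  138.9787]
   z 0.05 0.08 149 [0.4195 0.2557] [0.4553 0.2914] [251.0872 248.2483 232.2819]
 scene
 n 368 med [0.4324 0.2599 0.0427] min [0.4079 0.2456 0.0062] max [0.4599 0.2901 0.0715] mean of min/max [0.4339 0.2678]
   z 0.006 0.02 73 [0.4079 0.2495] [0.4581 0.2814] [169.6712 153.9452 127.1644]
   z 0.02 0.035 69 [0.4163 0.2469] [0.4596 0.2816] [148.1304 136.1449 119.7101]
   z 0.035 0.05 98 [0.4163 0.2456] [0.4581 0.2858] [206.2551 193.6327 164.8878]
   z 0.05 0.08 128 [0.4217 0.2513] [0.4599 0.2901] [224.9297 215.0234 190.6172]
mid [0.4312 0.0761 0.0631]
 n 90 med [0.4258 0.0791 0.063 ] min [0.398  0.0466 0.0061] max [0.4609 0.1095 0.0698] mean of min/max [0.4295 0.0781]
   z 0.006 0.02 18 [0.398  0.0466] [0.46
[... 2736 characters left out ...]
ax [ 0.7222 -0.189   0.0902] mean of min/max [ 0.6952 -0.2208]
   z 0.02 0.035 17 [ 0.6682 -0.2527] [ 0.7027 -0.189 ] [225.8824 207.5294 167.9412]
   z 0.035 0.05 41 [ 0.6784 -0.2523] [ 0.7036 -0.2103] [200.6098 175.9024 134.9512]
   z 0.05 0.08 204 [ 0.6788 -0.2525] [ 0.7164 -0.2046] [221.8922 205.451  168.049 ]
top walls 3026 ((0.7421395182609558, -0.025316089391708374), (0.6490265130996704, 0.31796032190322876), 89.61691284179688) [ 0.5817 -0.3499] [0.8999 0.2986]Traceback (most recent call last):
  File "<stdin>", line 21, in <module>
numpy._core._exceptions._UFuncOutputCastingError: Cannot cast ufunc 'bitwise_and' output from dtype('int64') to dtype('bool') with casting rule 'same_kind'
```

The colours confirm it: the right-hand object is the ink, the middle one is the stamp. Next is the sorter.

```bash
python3 - <<'E'
from h import *
np.set_printoptions(precision=4,suppress=True)
ct=dict(np.load("top0.npz"));cs=dict(np.load("scene0.npz"))
for nm,c in(("top",ct),("scene",cs)):
    W=cloud(c)
    m=(W[...,0]>.54)&(W[...,0]<.78)&(W[...,1]>-.29)&(W[...,1]<.25)&(W[...,2]>.02)&(W[...,2]<.075)
    n,l,s,_=cv2.connectedComponentsWithStats(m.astype(np.uint8));k=1+s[1:,4].argmax()
    P=W[l==k];r=cv2.minAreaRect(P[:,:2].astype(np.float32));print(nm,len(P),r)
    # deck points
    ctr=np.array(r[0]);d=np.hypot(*(P[:,:2]-ctr).T)
    for y in np.arange(-.1,.11,.025):
        a=P[(abs(P[:,0]-ctr[0])<.025)&(abs(P[:,1]-ctr[1]-y)<.01)]
        print(round(y,3),len(a),np.median(a[:,2]) if len(a) else None)
cv2.imwrite("pics/croptop.png",cv2.resize(ct["image"][150:220,240:420],None,fx=4.4,fy=4.4,interpolation=cv2.INTER_CUBIC)[...,::-1])
E
```

```text
top 5285 ((0.6585267782211304, -0.026988118886947632), (0.45281946659088135, 0.15153683722019196), 89.54888916015625)
-0.1 129 0.05765197988726922
-0.075 130 0.05777059470017787
-0.05 131 0.05723617827523553
-0.025 132 0.05754077485625941
-0.0 125 0.057183856971891656
0.025 124 0.05735066600387284
0.05 126 0.05729952605108135
0.075 126 0.05785841567082162
0.1 124 0.05763327806721197
scene 3269 ((0.6634876728057861, 0.028864264488220215), (0.155204638838768, 0.3527114987373352), 0.8547274470329285)
-0.1 71 0.05992172125985906
-0.075 67 0.05979991988258693
-0.05 90 0.05983806707786765
-0.025 58 0.06035786960977052
-0.0 64 0.06004602717144514
0.025 52 0.05990687196057204
0.05 56 0.06032022006933896
0.075 36 0.023078431117093512
0.1 34 0.023124001464910338
```

View pics/croptop.png

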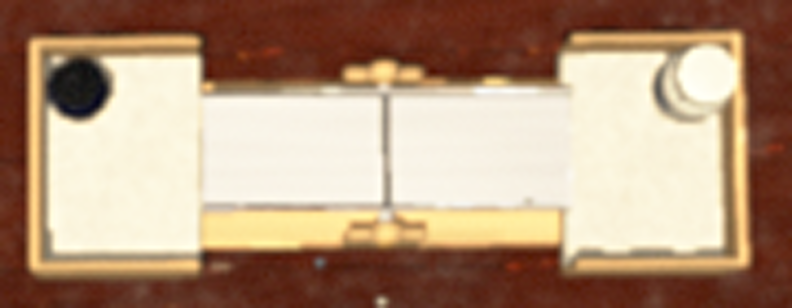

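The crop shows a level tray with its black middle line at about pixel (327,184), sample ink in the +y bin (left) and sample jar in the -y bin (right). The sorter centre is about (0.6585, -0.027) with yaw near 0. I'm starting with the approach move.

Request:
{"api": "apply_moves", "payload": {"rows": "-360 -306 0 0 0 73.3 1;-360 -306 0 0 0 73.3 1;-360 -306 0 0 0 73.3 1;-360 -306 0 0 0 73.3 1;-360 -306 0 0 0 73.3 1;-360 -306 0 0 0 73.3 1;-360 -306 0 0 0 73.3 1;-360 -306 0 0 0 73.3 1;-360 -306 0 0 0 73.3 1;-360 -306 0 0 0 73.3 1", "newtons": 30}}

```text
time: 0.93
tool_pos: [0.4206, 0.2952, 0.2419]
eef_rot: [-3.141, 0.0, 1.595]
force: [0.6, 0.5, 0.9]
opening: 0.0856
grasp_force: 0.0
```

```bash
python3 - <<'E'
from h import *
c=dict(np.load("top0.npz"));W=cloud(c)
# pivot line: darkest column across the deck, placed at the measured deck height
im=c["image"].astype(float).sum(2)
for v in(175,180,185,190,194): 
    u=315+im[v,315:340].argmin(); print(v,u,W[v,u].round(4),W[v,u-4].round(4))
E
```

```text
175 327 [ 0.6834 -0.0258  0.0579] [ 0.6831 -0.0144  0.0609]
180 327 [ 0.6697 -0.0258  0.0552] [ 0.6698 -0.0146  0.0551]
185 327 [ 0.6551 -0.0252  0.058 ] [ 0.6556 -0.0142  0.0554]
190 328 [ 0.6409 -0.0277  0.0583] [ 0.6414 -0.0167  0.0555]
194 328 [ 0.6303 -0.0279  0.0532] [ 0.6295 -0.016   0.0611]
```

Request:
{"api": "apply_moves", "payload": {"rows": "-390 5 100 0 0 1.4 1;-390 5 100 0 0 1.4 1;-390 5 100 0 0 1.4 1;-390 5 100 0 0 1.4 1;-390 5 100 0 0 1.4 1;-390 5 100 0 0 1.4 1;-390 5 100 0 0 1.4 1;-390 5 100 0 0 1.4 1;-390 5 100 0 0 1.4 1;-390 5 100 0 0 1.4 1"}}

```text
time: 1.77
tool_pos: [0.4361, -0.0954, 0.1413]
eef_rot: [-3.141, 0.0, 1.574]
force: [0.0, 0.1, 0.5]
opening: 0.0854
grasp_force: 0.0
```

Request:
{"api": "apply_moves", "payload": {"rows": "0 0 0 0 0 0 1;0 0 0 0 0 0 1;0 0 0 0 0 0 1"}}

```text
time: 2.02
tool_pos: [0.4367, -0.0922, 0.1421]
eef_rot: [-3.141, -0.001, 1.576]
force: [0.1, 0.3, -0.2]
opening: 0.0855
grasp_force: 0.0
```

Request:
{"api": "apply_moves", "payload": {"rows": "-6 -2 20 0 0 0 1;-6 -2 45 0 0 0 1;-6 -2 70 0 0 0 1;-6 -2 90 0 0 0 1;-6 -2 105 0 0 0 1;-6 -2 113 0 0 0 1;-6 -2 113 0 0 0 1;-6 -2 113 0 0 0 1;-6 -2 113 0 0 0 1"}}

```text
time: 2.77
tool_pos: [0.4361, -0.0985, 0.0306]
eef_rot: [3.139, 0.001, 1.577]
force: [0.0, 0.0, 0.6]
opening: 0.0855
grasp_force: 0.0
```

```bash
python3 - <<'E'
from h import *
s=sense();print(s["tool_pos"],s["force"])
a=capture("top");b=capture("scene")
f=lambda c,u0,v0,w,h:cv2.resize(c["image"][v0:v0+h,u0:u0+w],(400,400),interpolation=cv2.INTER_CUBIC)
cv2.imwrite("pics/g1.png",np.hstack([f(a,315,220,80,80),f(b,230,200,100,100)])[...,::-1])
E
```

```text
[ 0.43606337 -0.09851576  0.0305553 ] [0.02634548 0.04569736 0.56093892]
```

View pics/g1.png

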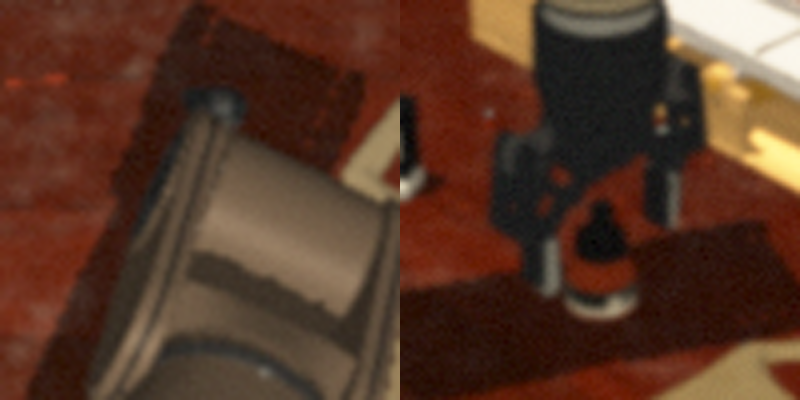

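The bottle at (600,260) sits between the fingertips at (545,290) and (668,225), so I'm closing.

Request:
{"api": "apply_moves", "payload": {"rows": "0 0 0 0 0 0 0.3;0 0 0 0 0 0 0.2;0 0 0 0 0 0 0.2;0 0 0 0 0 0 0.2;0 0 0 0 0 0 0.2;0 0 0 0 0 0 0.2;0 0 0 0 0 0 0.2;0 0 0 0 0 0 0.2;0 0 0 0 0 0 0.2", "newtons": 30}}

```text
time: 3.62
tool_pos: [0.4352, -0.0987, 0.0298]
eef_rot: [-3.141, 0.0, 1.576]
force: [-1.3, 0.4, 6.1]
opening: 0.0372
grasp_force: 29.8
```

Request:
{"api": "apply_moves", "payload": {"rows": "0 0 -3 0 0 0 0.2;0 0 -8 0 0 0 0.2;0 0 -20 0 0 0 0.2;0 0 -40 0 0 0 0.2;0 0 -60 0 0 0 0.2;0 0 -80 0 0 0 0.2;0 0 -100 0 0 0 0.2;0 0 -110 0 0 0 0.2;0 0 -110 0 0 0 0.2;0 0 -110 0 0 0 0.2"}}

```text
time: 4.45
tool_pos: [0.435, -0.0986, 0.1393]
eef_rot: [3.141, 0.0, 1.576]
force: [-0.6, 0.8, -0.5]
opening: 0.0374
grasp_force: 30.2
```

```bash
python3 - <<'E'
from h import *
np.set_printoptions(precision=4,suppress=True)
s=sense();p=s["tool_pos"];print(p,s["opening"],s["force"])
b=capture("scene");W=cloud(b);I=b["image"].astype(int)
m=(I[...,0]>I[...,2]*1.8+20)&(np.hypot(W[...,0]-p[0],W[...,1]-p[1])<.05)&(W[...,2]>.06)&(W[...,2]<.2)
print(m.sum(),W[m].min(0),W[m].max(0),np.median(W[m],0))
m=(np.hypot(W[...,0]-p[0],W[...,1]-p[1])<.03)&(W[...,2]>.06)&(W[...,2]<.2);print(W[m][:,2].min())
cv2.imwrite("pics/g2.png",cv2.resize(b["image"][150:290,220:360],(560,560),interpolation=cv2.INTER_CUBIC)[...,::-1])
E
```

```text
[ 0.435  -0.0986  0.1393] 0.03742743590229001 [-0.5901  0.765  -0.523 ]
114 [ 0.3872 -0.1192  0.1092] [ 0.4696 -0.0876  0.1794] [ 0.4319 -0.1128  0.1391]
0.10915542394379218
```

View pics/g2.png

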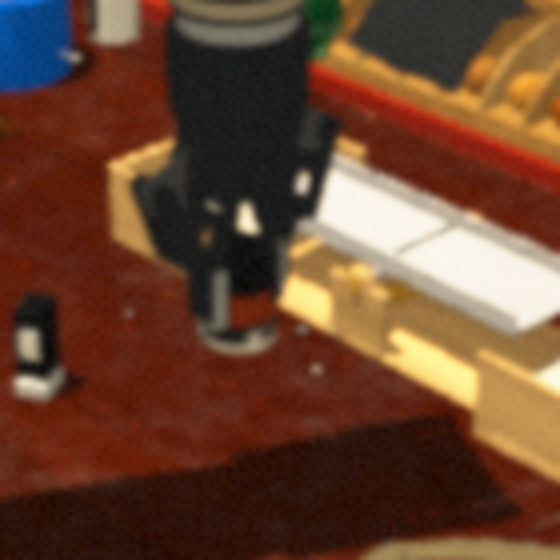

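The ink bottle is held upright between the pads at about (235,320), with its underside at 0.109 m, so the TCP is about 30 mm above its base. I'm carrying it to the tray.

Request:
{"api": "apply_moves", "payload": {"rows": "6 10 0 0 0 0 0.2;20 34 0 0 0 0 0.2;38 64 0 0 0 0 0.2;56 95 0 0 0 0 0.2;74 125 0 0 0 0 0.2;92 156 0 0 0 0 0.2;110 186 0 0 0 0 0.2;124 210 0 0 0 0 0.2;131 222 0 0 0 0 0.2;132 223 0 0 0 0 0.2"}}

```text
time: 5.33
tool_pos: [0.6589, 0.037, 0.1369]
eef_rot: [-3.14, -0.001, 1.578]
force: [-0.4, -1.1, -0.9]
opening: 0.0373
grasp_force: 30.3
```

Request:
{"api": "apply_moves", "payload": {"rows": "0 0 0 0 0 0 0.2;0 0 0 0 0 0 0.2;0 0 0 0 0 0 0.2"}}

```text
time: 5.58
tool_pos: [0.6561, 0.0343, 0.1383]
eef_rot: [-3.14, -0.0, 1.576]
force: [0.1, 0.5, -0.2]
opening: 0.0371
grasp_force: 30.3
```

Request:
{"api": "apply_moves", "payload": {"rows": "0 2 8 0 0 0 0.2;0 2 18 0 0 0 0.2;0 2 28 0 0 0 0.2;0 2 36 0 0 0 0.2;0 2 42 0 0 0 0.2;0 2 45 0 0 0 0.2;0 2 46 0 0 0 0.2;0 2 46 0 0 0 0.2;0 2 46 0 0 0 0.2"}}

```text
time: 6.33
tool_pos: [0.6596, 0.0347, 0.0938]
eef_rot: [3.141, 0.0, 1.576]
force: [0.5, -0.5, -0.6]
opening: 0.0372
grasp_force: 30.3
```

```bash
python3 - <<'E'
from h import *
s=sense();print(s["tool_pos"],s["force"])
b=capture("scene");a=capture("top")
f=lambda c,u0,v0,w,h:cv2.resize(c["image"][v0:v0+h,u0:u0+w],(400,400),interpolation=cv2.INTER_CUBIC)
cv2.imwrite("pics/g3.png",np.hstack([f(b,250,130,100,100),f(a,270,120,100,100)])[...,::-1])
W=cloud(b)
for y in(-.12,-.1,-.08,-.06): 
    m=(abs(W[...,0]-.6585)<.025)&(abs(W[...,1]-y)<.01)&(W[...,2]<.1);print(y,np.median(W[m][:,2]))
E
```

```text
[0.65964553 0.03465284 0.09376175] [ 0.50194158 -0.47486043 -0.61235414]
-0.12 0.05908906479795728
-0.1 0.05863248330688736
-0.08 0.00985366262561338
-0.06 0.009783831502961138
```

View pics/g3.png

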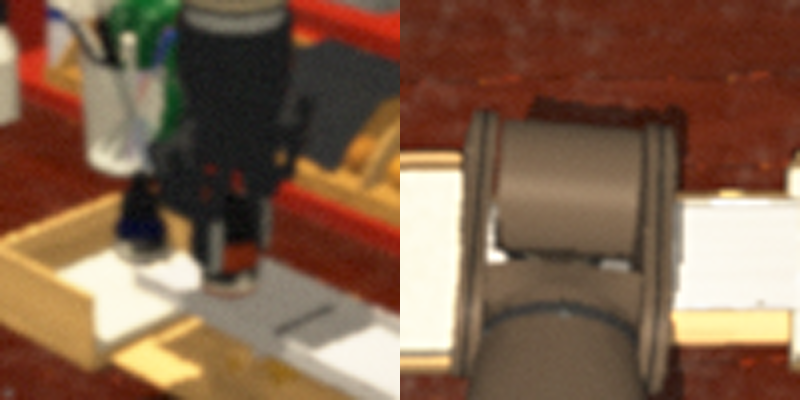

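The bottle is over the +y half of the tray, about 6 mm above the deck, and the tray is level. I'm lowering it a little and releasing.

Request:
{"api": "apply_moves", "payload": {"rows": "0 -1 2 0 0 0 0.2;0 -1 4 0 0 0 0.2;0 -1 4 0 0 0 0.2;0 -1 4 0 0 0 0.2;0 -1 4 0 0 0 1;0 -1 4 0 0 0 1;0 -1 4 0 0 0 1;0 -1 4 0 0 0 1;0 -1 4 0 0 0 1;0 -1 4 0 0 0 1"}}

```text
time: 7.27
tool_pos: [0.6583, 0.0347, 0.0895]
eef_rot: [3.141, 0.0, 1.576]
force: [0.2, 1.2, -0.3]
opening: 0.0855
grasp_force: 0.0
```

Request:
{"api": "apply_moves", "payload": {"rows": "0 0 0 0 0 0 1;0 0 0 0 0 0 1;0 0 0 0 0 0 1;0 0 0 0 0 0 1;0 0 0 0 0 0 1;0 0 0 0 0 0 1;0 0 0 0 0 0 1;0 0 0 0 0 0 1"}}

```text
time: 7.93
tool_pos: [0.6583, 0.0347, 0.0893]
eef_rot: [-3.142, 0.0, 1.576]
force: [-0.5, 0.9, 0.1]
opening: 0.0856
grasp_force: 0.0
```

```bash
python3 - <<'E'
from h import *
b=capture("scene")
f=lambda c,u0,v0,w,h:cv2.resize(c["image"][v0:v0+h,u0:u0+w],(500,400),interpolation=cv2.INTER_CUBIC)
cv2.imwrite("pics/g4.png",f(b,235,140,125,100)[...,::-1])
E
```

```text
(no output)
```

View pics/g4.png

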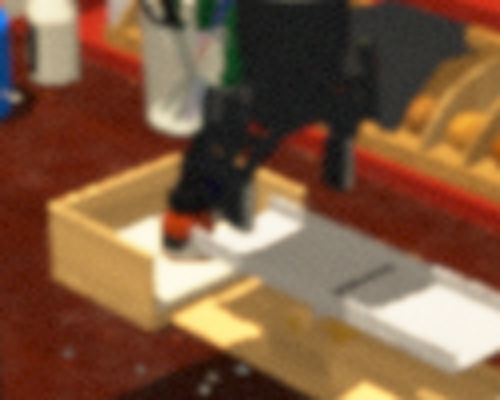

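The ink has slid into the left bin at about (185,235). I'm raising straight up to check it.

Request:
{"api": "apply_moves", "payload": {"rows": "0 0 -10 0 0 0 1;0 0 -30 0 0 0 1;0 0 -60 0 0 0 1;0 0 -90 0 0 0 1;0 0 -115 0 0 0 1;0 0 -130 0 0 0 1;0 0 -130 0 0 0 1;0 0 -130 0 0 0 1"}}

```text
time: 8.65
tool_pos: [0.6588, 0.0346, 0.2211]
eef_rot: [3.139, 0.0, 1.576]
force: [-0.2, -0.1, -0.4]
opening: 0.085
grasp_force: 0.0
```

Request:
{"api": "apply_moves", "payload": {"rows": "35 -35 0 0 0 0 1;70 -70 0 0 0 0 1;105 -105 0 0 0 0 1;140 -140 0 0 0 0 1;170 -165 0 0 0 0 1;200 -190 0 0 0 0 1;225 -210 0 0 0 0 1;237 -220 0 0 0 0 1;237 -220 0 0 0 0 1;237 -220 0 0 0 0 1"}}

```text
time: 9.48
tool_pos: [0.4348, 0.2712, 0.2173]
eef_rot: [-3.138, 0.001, 1.58]
force: [-0.2, -0.4, 0.3]
opening: 0.0857
grasp_force: 0.0
```

```bash
python3 - <<'E'
from h import *
np.set_printoptions(precision=4,suppress=True)
print(sense()["tool_pos"])
b=capture("scene");a=capture("top")
f=lambda c,u0,v0,w,h:cv2.resize(c["image"][v0:v0+h,u0:u0+w],(400,400),interpolation=cv2.INTER_CUBIC)
cv2.imwrite("pics/g5.png",np.hstack([f(b,235,140,100,100),f(a,235,130,100,100)])[...,::-1])
for c in(a,b):
    W=cloud(c)
    print([np.nanmedian(W[...,2][(abs(W[...,0]-.6585)<.025)&(abs(W[...,1]-y)<.008)&(W[...,2]<.1)]) for y in(-.12,-.08,-.04,0,.04,.07,.085)])
    m=(np.hypot(W[...,0]-.438,W[...,1]-.272)<.035)&(W[...,2]>.052)&(W[...,2]<.075);P=W[m]
    print("jar",len(P),P.min(0) if len(P) else 0,P.max(0) if len(P) else 0)
E
```

```text
[0.4348 0.2712 0.2173]
[np.float64(0.058382884745027064), np.float64(0.05782387832167024), np.float64(0.05753193812845092), np.float64(0.05681954759778984), np.float64(0.05689801700770458), np.float64(0.05549219682825046), np.float64(0.05591896516065953)]
jar 16 [0.4329 0.2554 0.0553] [0.4524 0.264  0.0699]
[np.float64(0.05977543807421676), np.float64(0.009264782148299566), np.float64(0.027934127620246274), np.float64(0.05972759952918455), np.float64(0.057882724978763844), np.float64(0.010688942881809105), np.float64(0.012818227197069487)]
jar 121 [0.4215 0.2487 0.0528] [0.4583 0.2921 0.0702]
```

View pics/g5.png

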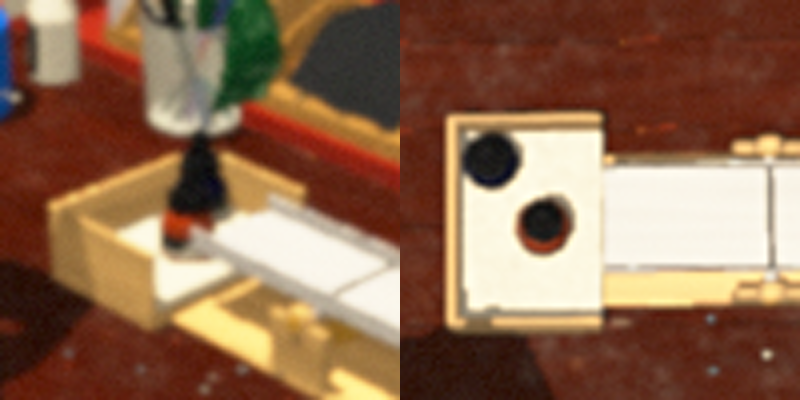

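The ink stands free in its bin at top-view crop (545,225) and the tray is level. I'm going down to the jar.

Request:
{"api": "apply_moves", "payload": {"rows": "1 4 30 0 0 0 1;1 4 65 0 0 0 1;1 4 100 0 0 0 1;1 4 125 0 0 0 1;1 4 150 0 0 0 1;1 4 170 0 0 0 1;1 4 182 0 0 0 1;1 4 187 0 0 0 1;1 4 187 0 0 0 1;1 4 187 0 0 0 1"}}

```text
time: 10.42
tool_pos: [0.442, 0.2713, 0.033]
eef_rot: [3.141, -0.0, 1.576]
force: [0.6, -0.4, 0.0]
opening: 0.0853
grasp_force: 0.0
```

Request:
{"api": "apply_moves", "payload": {"rows": "0 0 0 0 0 0 0.4;0 0 0 0 0 0 0.25;0 0 0 0 0 0 0.25;0 0 0 0 0 0 0.25;0 0 0 0 0 0 0.25;0 0 0 0 0 0 0.25;0 0 0 0 0 0 0.25;0 0 0 0 0 0 0.25"}}

```text
time: 11.08
tool_pos: [0.4414, 0.2718, 0.0336]
eef_rot: [3.141, -0.0, 1.577]
force: [-2.2, -0.7, 5.6]
opening: 0.042
grasp_force: 30.4
```

Request:
{"api": "apply_moves", "payload": {"rows": "0 0 -3 0 0 0 0.25;0 0 -8 0 0 0 0.25;0 0 -20 0 0 0 0.25;0 0 -40 0 0 0 0.25;0 0 -60 0 0 0 0.25;0 0 -80 0 0 0 0.25;0 0 -100 0 0 0 0.25;0 0 -110 0 0 0 0.25;0 0 -110 0 0 0 0.25;0 0 -110 0 0 0 0.25"}}

```text
time: 11.92
tool_pos: [0.441, 0.2715, 0.1427]
eef_rot: [3.14, -0.0, 1.576]
force: [-0.7, -0.1, -1.6]
opening: 0.0423
grasp_force: 30.8
```

Request:
{"api": "apply_moves", "payload": {"rows": "-10 6 0 0 0 0 0.25;-30 18 0 0 0 0 0.25;-55 33 0 0 0 0 0.25;-85 52 0 0 0 0 0.25;-115 70 0 0 0 0 0.25;-145 88 0 0 0 0 0.25;-175 106 0 0 0 0 0.25;-205 124 0 0 0 0 0.25;-235 142 0 0 0 0 0.25;-260 158 0 0 0 0 0.25"}}

```text
time: 12.75
tool_pos: [0.6002, 0.0093, 0.1401]
eef_rot: [-3.138, 0.0, 1.575]
force: [0.3, 0.5, -0.9]
opening: 0.0423
grasp_force: 30.8
```

Request:
{"api": "apply_moves", "payload": {"rows": "-25 15 0 0 0 0 0.25;-50 30 0 0 0 0 0.25;-72 44 0 0 0 0 0.25;-88 54 0 0 0 0 0.25;-96 58 0 0 0 0 0.25;-98 59 0 0 0 0 0.25;-98 59 0 0 0 0 0.25;-98 59 0 0 0 0 0.25"}}

```text
time: 13.42
tool_pos: [0.659, -0.0845, 0.1413]
eef_rot: [-3.139, -0.001, 1.577]
force: [-0.9, 0.7, -0.8]
opening: 0.0422
grasp_force: 30.8
```

```bash
python3 - <<'E'
from h import *
s=sense();p=s["tool_pos"];print(p,s["opening"],s["time"])
W=cloud(capture("scene"));m=(np.hypot(W[...,0]-p[0],W[...,1]-p[1])<.03)&(W[...,2]>.08)&(W[...,2]<.2);print(np.sort(W[m][:,2])[:8])
E
```

```text
[ 0.65896148 -0.08454143  0.14132284] 0.04224875844693047 13.4167
[0.11008423 0.11027711 0.11135955 0.11139048 0.11190593 0.11204519
 0.11227568 0.11268646]
```

Request:
{"api": "apply_moves", "payload": {"rows": "-2 0 8 0 0 0 0.25;-2 0 18 0 0 0 0.25;-2 0 28 0 0 0 0.25;-2 0 36 0 0 0 0.25;-2 0 42 0 0 0 0.25;-2 0 45 0 0 0 0.25;-2 0 45 0 0 0 0.25;-2 0 45 0 0 0 0.25"}}

```text
time: 14.13
tool_pos: [0.66, -0.0873, 0.0972]
eef_rot: [-3.141, -0.0, 1.576]
force: [0.5, -0.6, -0.9]
opening: 0.0424
grasp_force: 30.8
```

Request:
{"api": "apply_moves", "payload": {"rows": "0 -1 2 0 0 0 0.25;0 -1 4 0 0 0 0.25;0 -1 4 0 0 0 0.25;0 -1 4 0 0 0 0.25;0 -1 4 0 0 0 1;0 -1 4 0 0 0 1;0 -1 4 0 0 0 1;0 -1 4 0 0 0 1;0 -1 4 0 0 0 1;0 -1 4 0 0 0 1"}}

```text
time: 14.97
tool_pos: [0.659, -0.0874, 0.0935]
eef_rot: [3.141, 0.0, 1.576]
force: [0.1, 0.5, -0.9]
opening: 0.0855
grasp_force: 0.0
```

Request:
{"api": "apply_moves", "payload": {"rows": "0 0 0 0 0 0 1;0 0 0 0 0 0 1;0 0 0 0 0 0 1;0 0 0 0 0 0 1;0 0 0 0 0 0 1;0 0 0 0 0 0 1;0 0 0 0 0 0 1;0 0 0 0 0 0 1"}}

```text
time: 15.63
tool_pos: [0.6589, -0.0873, 0.0933]
eef_rot: [-3.142, 0.0, 1.576]
force: [-0.1, -0.2, 0.7]
opening: 0.0857
grasp_force: 0.0
```

Request:
{"api": "apply_moves", "payload": {"rows": "0 0 -10 0 0 0 1;0 0 -30 0 0 0 1;0 0 -60 0 0 0 1;0 0 -90 0 0 0 1;0 0 -120 0 0 0 1;0 0 -145 0 0 0 1;0 0 -160 0 0 0 1;0 0 -160 0 0 0 1;0 0 -160 0 0 0 1;0 0 -160 0 0 0 1"}}

```text
time: 16.47
tool_pos: [0.6582, -0.0871, 0.2519]
eef_rot: [-3.139, -0.001, 1.576]
force: [-0.1, -0.6, -0.3]
opening: 0.0853
grasp_force: 0.0
```

Request:
{"api": "apply_moves", "payload": {"rows": "30 -30 0 0 0 0 1;60 -60 0 0 0 0 1;90 -90 0 0 0 0 1;120 -120 0 0 0 0 1;150 -145 0 0 0 0 1;175 -165 0 0 0 0 1;190 -180 0 0 0 0 1;190 -180 0 0 0 0 1;190 -180 0 0 0 0 1;190 -180 0 0 0 0 1"}}

```text
time: 17.3
tool_pos: [0.4779, 0.1012, 0.2522]
eef_rot: [-3.14, 0.0, 1.576]
force: [0.3, 0.0, -1.2]
opening: 0.085
grasp_force: 0.0
```

```bash
python3 - <<'E'
from h import *
b=capture("scene");a=capture("top")
f=lambda c,u0,v0,w,h:cv2.resize(c["image"][v0:v0+h,u0:u0+w],(400,300),interpolation=cv2.INTER_CUBIC)
cv2.imwrite("pics/g6.png",np.hstack([f(b,220,140,200,150),f(a,235,120,190,142)])[...,::-1])
E
```

```text
(no output)
```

View pics/g6.png

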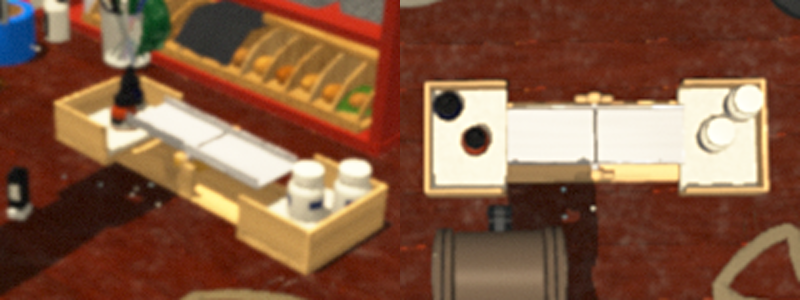

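The ink stands in the left bin at (478,140) and the jar stands beside its sample in the right bin at (715,133). The tray is level and the stamp is where it was, so I'm handing in.

```bash
python3 -c "from cell import sign_off;print(sign_off())"
```

```text
the job is handed in; nothing more can be done
None
```

I sorted the ink bottle and then the jar by way of the tray. Each was standing in the bin with its own kind in the last camera views, the stamp had not been touched, and I handed the job in at about 17 s; no verdict came back.

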